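# Unlock the valve-core bin and hold its lid open

## Task

With the chrome valve core tool, turn the screw of the bin's yellow latch about a quarter turn anticlockwise (seen from above) so that its arm swings clear of the lid, then stand the tool upright on the bench and let it go. Then take hold of the steel lid, which has a red tongue in front to grip, lift it and hold it still at 50 degrees open so that the fitter can pick out cores: the lid falls shut by itself, so finish while still holding it there with the gripper. Leave the three valve stems, the balance weight and the brass cap where they are, and do not touch the latch with the gripper.

Things in the scene. Friction and masses are not known exactly. Their poses are not given: they have to be found in the camera images.
- bin: Blue steel parts bin, fixed to the bench, 130 (x) x 180 (y) x 85 mm high, origin under its centre. Its x axis points from the front (tongue side) to the hinge side, y to its left, z up. On its right side (-y) an ear carries the yellow latch. It contains some brass valve cores under the lid.
- lid (a joint): Opening angle of the steel lid, rad: 0 closed (level), grows as its front edge (bin -x) rises, stop at 1.3; 50 degrees is 0.873. Axis along the bin's y through point lid_hinge. 0.32 kg, almost frictionless hinge, so it falls shut from any angle; lifting takes about 2 N at the tongue.
- lid_hinge (a point): A point on the lid's hinge axis at the middle of the bin's far (+x) top edge, 85 mm above the bench. Its axes turn with the lid. The lid plate is 4 mm thick, reaches 136 mm from the hinge axis to its front edge and is 186 mm wide; its top is 4 mm above this point when shut.
- lid_tongue (a point): Grip point of the red lift tongue that sticks out from the middle of the lid's front edge, in the lid's plane: 50 mm long, 18 mm wide (along the bin's y), 12 mm thick. This point is on its centreline, 32 mm in front of the lid's edge, 168 mm from the hinge axis and 2 mm above the lid's underside plane. Its axes turn with the lid: x along the tongue to the hinge, y across it.
- latch (a joint): Angle of the yellow turn-latch, rad: 0 = its arm (34 mm long from the screw axis, 12 mm wide, 5 mm thick) points along the bin's +y, over the lid, and really blocks it; it grows anticlockwise seen from above. The arm clears the lid at about 1.3; the stop is at 1.75. It stays where it is left (friction about 0.05 N m).
- latch_head (a point): The latch's screw, on its vertical axis at the latch's flat top face, 96 mm above the bench; turns with the latch. On it stands a brass tang (the screw head): 4 mm thick (along this point's x), 20 mm long (along its y, which is also the direction of the arm), 8 mm high.
- tool_mid (a point): Loose squat chrome valve core tool, 64 mm tall, 0.13 kg, upright. This point is on its axis, 37 mm above its foot, amid the 20 x 20 mm square grip (sides along its x and y, 14 to 60 mm up; 17 mm round top). Foot 26 x 24 mm with a slot right through along its y, 10 mm deep, 6.4 mm wide (9 in the lowest 2.5 mm). On the tang its foot meets the latch's top face; play 0.13 rad each way.
- stem0_mid (a point): Black rubber snap-in valve stem, 19 mm wide foot, 42 mm tall, standing; this point at its centre, 21 mm up. Leave alone.
- stem1_mid (a point): Black rubber snap-in valve stem, 19 mm wide foot, 42 mm tall, standing; this point at its centre, 21 mm up. Leave alone.
- stem2_mid (a point): Black rubber snap-in valve stem, 19 mm wide foot, 42 mm tall, standing; this point at its centre, 21 mm up. Leave alone.
- weight_mid (a point): Grey zinc clip-on balance weight, a slightly bent bar 62 x 13 x 17 mm with a steel clip, lying; this point 6 mm up at its middle. Leave alone.
- cap_mid (a point): Brass valve cap, 11 mm wide, 12 mm tall; this point at its centre. Leave alone.
Mind the look-alikes: they are no part of the job. Of the things that look like the part that bears tool_mid, take the one that is farthest to the robot's left at the start.

How it is judged:
On the way, in this order (a step that is already met when the one before it is completed fails the run):
1. the latch is turned clear of the lid with the tool on its screw (value of joint latch above 1.3 rad and contact force between tool and latch above 0.02 N and horizontal distance between tool_mid and latch_head below 0.008 m and value of joint lid below 0.06 rad).
2. the tool stands released on the bench, the lid still down (height (world z) of tool_mid below 0.04 m and angle between tool_mid's own z axis and vertical below 0.15 rad and contact force between the fingers and tool below 0.05 N and contact force between tool and bin below 0.05 N and value of joint lid below 0.06 rad), for 0.2 s.
At the end, for the whole second after the job is handed in: The lid is held still (under 0.1 rad/s) at 50 degrees, give or take 5, by the gripper's fingers alone; the latch is still turned clear; the tool stands upright on the bench, released; the bystanders lie where they were (value of joint lid between 0.785 and 0.96 rad and velocity of joint lid between -0.1 and 0.1 rad/s and contact force between the fingers and lid above 0.3 N and contact force between each of lid, the fingers and tool below 0.05 N and value of joint latch above 1.25 rad and height (world z) of tool_mid below 0.04 m and angle between tool_mid's own z axis and vertical below 0.15 rad and contact force between tool and bin below 0.05 N); the arm keeps its last pose, push and grip.
It fails at once if a stem, the weight or the cap moved more than 2 cm (distance of any of stem0_mid, stem1_mid, stem2_mid, weight_mid, cap_mid from where it was at the start of the episode above 0.02 m).
It fails at once if the gripper touches the latch (contact force between any of the fingers, the arm and latch above 0.5 N).
It fails at once if the lid is forced up against the closed latch (value of joint lid above 0.1 rad and value of joint latch below 1.2 rad).
It also fails if it takes over 58 s, if anything falls off the work surface, if the arm or the gripper's body presses on something with over 40 N, if the wrist force passes 120 N, or if a joint passes its speed limit or range.

## Robot

A 6-joint arm with a two-finger parallel gripper is mounted at the origin on the work surface. World frame = base frame: x ahead of the robot, y to its left, z up, the work surface at z = 0. Lengths are in m, angles in rad, forces in N, time in s.
With the tool pointing down it reaches from about 0.375 to 0.9 m from the base axis. Payload 3.1 kg.
Tool frame: the origin (TCP) lies between the finger pads; the fingertips stand 22 mm ahead of it and the grasp point (between the pads) lies 3 mm ahead of it; z points along the fingers, y is the line along which they close (so a half turn about z gives the same grasp; the last joint's range is limited). The gripper opens to 87 mm and grips with 3 to 60 N. Pads are 19 mm wide; open, the fingers measure 117 mm over their backs; the gripper's body (75 mm by 190 mm) begins 51 mm behind the grasp point.
Start: joints at [1.044, 0.527, 1.433, -0, 1.181, -0.178], TCP at [0.213, 0.588, 0.245] pointing down, gripper open.
Joint ranges: [-3.08, 3.08], [-0.75, 2.2], [0.22, 2.44], [-1.43, 4.57], [0, 2.65], [-2.85, 2.85]. Speed limits (rad/s): [2.79, 2.79, 3.14, 3.14, 3.14, 3.14].

## Interface

Orientations are given as a unit quaternion [x, y, z, w].
In Python, from rig import get_obs, camera, get_calibration, hand_in, cut_out gives the robot as it stands.
- The arm moves only by the shell command python3 -m inch 'ROWS' [OPENING] [FORCE]. ROWS is JSON, one flat list of numbers, 6 for each row, row after row: the shift along the tool's x, y, z scaled (see below), then the turn, a rotation vector about the tool's x, y, z scaled (see below). A call has 1 to 20 rows; each row is the pose to reach, as a shift and turn from the pose commanded when the call began, along the tool's axes at that moment; what a row does not reach only later rows make up. The controller multiplies each number of a shift by 0.08 m and each number of a turn by 90 degrees. A row lasts 1/12 s, in which the tool goes at most 41.7 mm and 7.16 degrees, less where a joint would pass 70% of its speed; a pose out of reach is approached as far as the arm can. A call with a number of a shift or a turn outside -1 to 1 is refused whole. A call with a gripper value outside its range is refused whole. OPENING is the finger opening in mm, from 0 to 87, set as the call begins (- or left out, the last holds). The fingers move at their own pace and stop on an object; FORCE is the grip in N (left out, the last holds). Time passes only in rows, so rows that repeat a pose let the fingers close. It gives the time, the measured TCP pose, the force, the opening and the grip force at its end, in the units of the state.
- get_obs(): the state, without advancing time (a new reading comes with each control period).
- camera(name): name is "scene" or "top"; returns the picture (420x560x3 uint8, red, green, blue); there is no depth.
- get_calibration(name): a dict with "vertical_fov" (degrees; the focal length in pixels is half the picture's height over the tangent of half this angle, whatever the lens; pixels are square), "cx", "cy" (the principal point, pixels), "D" ([k1, k2, p1, p2, k3] as OpenCV has them; the pictures are not rectified), "T" (4x4, takes a point from camera to world coordinates). Camera axes: x right, y down, z forward; pixel columns grow to the right and rows downward; lengths in m; the calibration is good to about 2 mm. A picture is of the moment at which its call begins. get_calibration takes no time and is no camera call.
- hand_in(): hands the job in; it is judged then, once.
Trained networks look in the newest picture that a camera, given by its name, has taken for a name from the list of things; names that differ only in an ending like _2 or _b are one class to them, and where a whole thing is asked for, a point or a joint stands for the part that bears it (a point fixed in the world has none). Each returns a list of dicts, best first, with "conf" (0 to 1); they miss things now and then, are a little off and sometimes report something else, mostly with a low value. They report only what shows in the picture. A call takes as long as a camera call. They do not tell look-alikes from the thing itself.
- cut_out(camera, thing): "region" (420x560 bool, what is visible of it) and "bbox" ([left, top, right, bottom] in pixels, round what is visible of it).
The state is a dict: "time": time; "q": joint angles; "joint_velocities": joint speeds; "joint_torque": joint torques, N m; "position": TCP position; "tool_rot": TCP orientation; "ft_force": force on the tool from outside, world axes, zero at the start; "moment": the same for the moment, N m; "grip_width": finger opening in m; "grip_force": force on a finger pad.
Only numpy, scipy, OpenCV 4.12 (cv2) and the standard library are available. Lean on these libraries where they do the work, as an engineer would, in place of code of your own. Each camera call takes 0.05 s, during which the arm holds its last target. There are 200 camera calls.

## Working session

There is one attempt and no reset: what is moved stays moved. The work goes in short steps, Python scripts to look and compute and a shell command to move; the robot and the scene stay as the last step left them, time stands still between calls to the robot, and variables do not carry over. Pictures are saved under pics/ and viewed, at most 10 in all, crops included, and the job is handed in when it is done.

```bash
ls; mkdir -p pics; cat > h.py <<'E'
import numpy as np, cv2
from rig import get_obs, camera, get_calibration, hand_in, cut_out
from scipy.spatial.transform import Rotation as R
def K(n):
    c=get_calibration(n); f=210/np.tan(np.radians(c["vertical_fov"])/2)
    return np.array([[f,0,c["cx"]],[0,f,c["cy"]],[0,0,1]]),np.array(c["D"],float),np.array(c["T"])
def ray(n,px):
    k,D,T=K(n); u=cv2.undistortPoints(np.array(px,float).reshape(-1,1,2),k,D).reshape(-1,2)
    d=np.c_[u,np.ones(len(u))]@T[:3,:3].T; return T[:3,3],d
def onz(n,px,z):
    o,d=ray(n,px); return o+d*((z-o[2])/d[:,2])[:,None]
def proj(n,P):
    k,D,T=K(n); Ti=np.linalg.inv(T); r=cv2.Rodrigues(Ti[:3,:3])[0]
    return cv2.projectPoints(np.array(P,float).reshape(-1,1,3),r,Ti[:3,3],k,D)[0].reshape(-1,2)
def tri(pa,pb,a="scene",b="top"):
    o1,d1=ray(a,[pa]);o2,d2=ray(b,[pb]);d1=d1[0];d2=d2[0]
    s=np.linalg.lstsq(np.c_[d1,-d2],o2-o1,rcond=None)[0]
    return (o1+d1*s[0]+o2+d2*s[1])/2,np.linalg.norm(o1+d1*s[0]-o2-d2*s[1])
def save(n,im): cv2.imwrite("pics/"+n+".png",im[...,::-1])
E
python3 - <<'E'
from h import *
np.set_printoptions(precision=4,suppress=True)
ims=[camera(n) for n in("scene","top")]
for n,i in zip(("scene","top"),ims):
    save(n+"0",i); np.save("pics/"+n+"0.npy",i); k,D,T=K(n); print(n,k[0,0],D,T)
    for t in("tool_mid","latch_head","lid_tongue","lid","bin","stem0_mid","weight_mid","cap_mid"):
        print(n,t,[(round(d["conf"],2),np.round(d["bbox"]).tolist()) for d in cut_out(n,t)])
print(get_obs())
E
```

```text
pics
scene 451.3692282315833 [-0.0734  0.      0.      0.      0.    ] [[-0.7719  0.4234 -0.4742  1.0173]
 [ 0.6357  0.5117 -0.578   0.5161]
 [-0.0021 -0.7476 -0.6641  0.6981]
 [ 0.      0.      0.      1.    ]]
scene tool_mid [(0.73, [237.0, 158.0, 244.0, 185.0]), (0.68, [183.0, 153.0, 194.0, 177.0]), (0.66, [213.0, 142.0, 226.0, 168.0])]
scene latch_head [(0.52, [262.0, 221.0, 384.0, 314.0]), (0.51, [286.0, 220.0, 301.0, 234.0])]
scene lid_tongue [(0.63, [260.0, 220.0, 382.0, 314.0])]
scene lid [(0.62, [260.0, 220.0, 383.0, 310.0]), (0.33, [236.0, 157.0, 247.0, 185.0])]
scene bin [(0.65, [261.0, 219.0, 385.0, 339.0])]
scene stem0_mid [(0.52, [429.0, 308.0, 439.0, 328.0])]
scene weight_mid [(0.61, [263.0, 220.0, 385.0, 310.0]), (0.47, [360.0, 246.0, 385.0, 255.0])]
scene cap_mid []
top 494.6413079948185 [0.0069 0.     0.     0.     0.    ] [[ 0.0119 -0.9905  0.1373  0.4355]
 [-0.9999 -0.0121 -0.001  -0.0072]
 [ 0.0027 -0.1373 -0.9905  1.0766]
 [ 0.      0.      0.      1.    ]]
top tool_mid [(0.73, [439.0, 211.0, 462.0, 226.0]), (0.67, [388.0, 247.0, 406.0, 266.0]), (0.64, [419.0, 2
[... 221 characters left out ...]
67.0, 274.0, 264.0])]
top lid [(0.97, [166.0, 172.0, 261.0, 264.0])]
top bin [(0.62, [165.0, 170.0, 270.0, 264.0])]
top stem0_mid [(0.48, [121.0, 257.0, 132.0, 266.0])]
top weight_mid []
top cap_mid []
{'time': 0.9, 'q': array([ 1.0445,  0.5275,  1.4327,  0.    ,  1.1814, -0.1785]), 'joint_velocities': array([-0.0014,  0.0011,  0.0003, -0.0002,  0.0004, -0.0013]), 'joint_torque': array([  0.0003, -44.0006, -17.699 ,   0.0634,   0.0502,  -0.    ]), 'position': array([0.2129, 0.5876, 0.2446]), 'tool_rot': array([ 0.173 ,  0.9849,  0.    , -0.    ]), 'ft_force': array([-0.1614,  0.0368,  0.2256]), 'moment': array([-0.0334,  0.0325,  0.0697]), 'grip_force': 0.0, 'grip_width': 0.0866359707724847}
```

```bash
python3 - <<'E'
import cv2,numpy as np
s=cv2.imread("pics/scene0.png");t=cv2.imread("pics/top0.png")
cv2.imwrite("pics/c_top.png",cv2.resize(t[130:330,100:360],None,fx=3,fy=3,interpolation=2)[:600])
a=cv2.resize(t[190:310,370:480],None,fx=3.6,fy=3.6,interpolation=2)
b=cv2.resize(s[130:200,170:260],None,fx=4,fy=4,interpolation=2)
c=np.zeros((440,760,3),np.uint8);c[:a.shape[0],:a.shape[1]]=a;c[:b.shape[0],400:400+b.shape[1]]=b
cv2.imwrite("pics/c_tools.png",c)
cv2.imwrite("pics/c_scene.png",cv2.resize(s[190:370,240:460],None,fx=3.3,fy=3.3,interpolation=2))
E
```

```text
(no output)
```

View pics/top0.png

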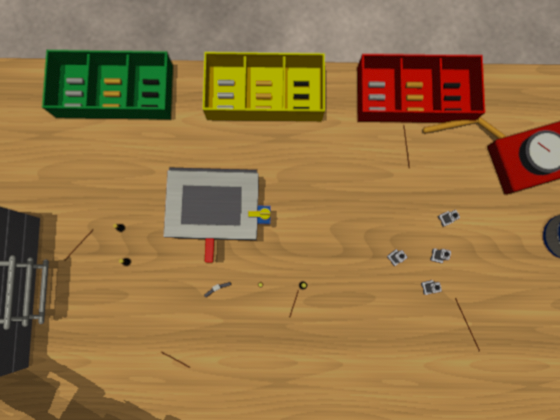

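View pics/c_tools.png

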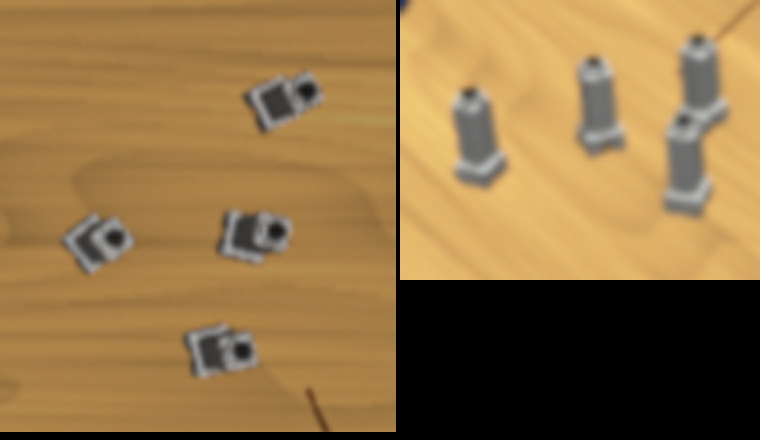

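View pics/c_scene.png

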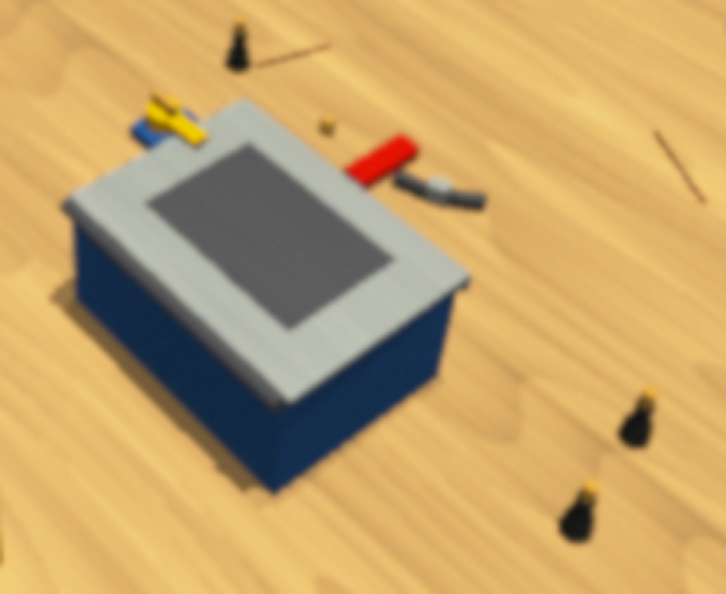

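View pics/c_top.png

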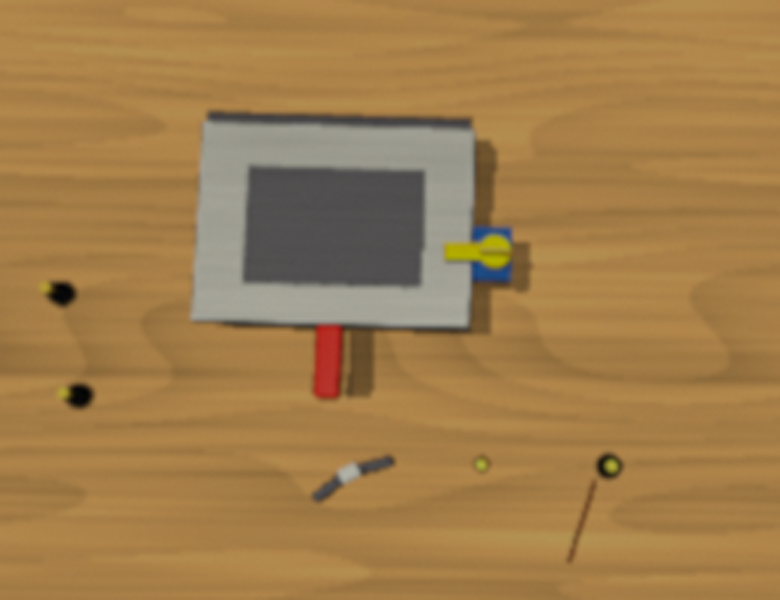

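The pictures show four identical chrome tools, at top pixels (450,218), (440,257), (431,288) and (397,257). The one at (397,257) is leftmost in the top view, where left is +y, so it is farthest to the robot's left and is the tool to take. The latch tang is at (265,214) in top and the red tongue at (209,250). I'll triangulate these and confirm the tool's slot in a crop.

```bash
python3 - <<'E'
from h import *
np.set_printoptions(precision=4,suppress=True)
pt=(401.9,255.6)
for ps in [(187.5,154),(218.3,146),(244.5,140.7),(241,160)]: print(ps,*tri(ps,pt))
for p in [(450+3,215.5),(446.5,254.5),(437,287.5)]: print("other on z=.064",onz("top",[p],.064))
print("tang",tri((290,220.3),(264.7,213.7)))
C=lambda a:[(x/3+100,y/3+130) for x,y in a]
lc=onz("top",C([(206,121),(471,126),(469,328),(192,320)]),.089); print("lid",lc)
print("tongue end mid/root",onz("top",C([(327,397),(329,325)]),.093))
print("tongue tri end", tri((240+408/3.3,190+140/3.3),C([(327,397)])[0]))
print("stems",onz("top",C([(62,294),(80,396),(609,466),(350,472),(481,464)]),.01))
print("arm tip px",)
s=np.load("pics/scene0.npy"); u=proj("scene",onz("top",[pt],.064))[0]; print(u)
x,y=int(u[0]),int(u[1])
a=cv2.resize(s[y-12:y+38,x-28:x+28],None,fx=8,fy=8,interpolation=cv2.INTER_CUBIC)
t=np.load("pics/top0.npy");b=cv2.resize(t[238:274,380:416],None,fx=9,fy=9,interpolation=cv2.INTER_CUBIC)
c=np.zeros((400,790,3),np.uint8);c[:400,:448]=a;c[:324,460:784]=b;save("slot",c);print(x-28,y-12)
E
```

```text
(187.5, 154) [ 0.5519 -0.3041  0.0765] 0.1271965434961683
(218.3, 146) [ 0.5191 -0.2791  0.1002] 0.05570078948410871
(244.5, 140.7) [ 0.4943 -0.2535  0.1231] 0.003926772576223546
(241, 160) [ 0.498  -0.2693  0.0611] 0.004689642284528051
other on z=.064 [[ 0.5837 -0.3778  0.064 ]]
other on z=.064 [[ 0.5029 -0.3615  0.064 ]]
other on z=.064 [[ 0.4358 -0.3398  0.064 ]]
tang (array([0.5769, 0.0118, 0.0981]), np.float64(0.002412895039757328))
lid [[0.666  0.2083 0.089 ]
 [0.6649 0.0281 0.089 ]
 [0.527  0.0271 0.089 ]
 [0.5301 0.2121 0.089 ]]
tongue end mid/root [[0.4797 0.12   0.093 ]
 [0.5275 0.1201 0.093 ]]
tongue tri end (array([0.4793, 0.1218, 0.086 ]), np.float64(0.002431293196713753))
stems [[ 0.5554  0.3242  0.01  ]
 [ 0.4821  0.3073  0.01  ]
 [ 0.4369 -0.0715  0.01  ]
 [ 0.4305  0.1128  0.01  ]
 [ 0.4372  0.0197  0.01  ]]
arm tip px
[239.2905 158.8912]
211 146
```

View pics/slot.png

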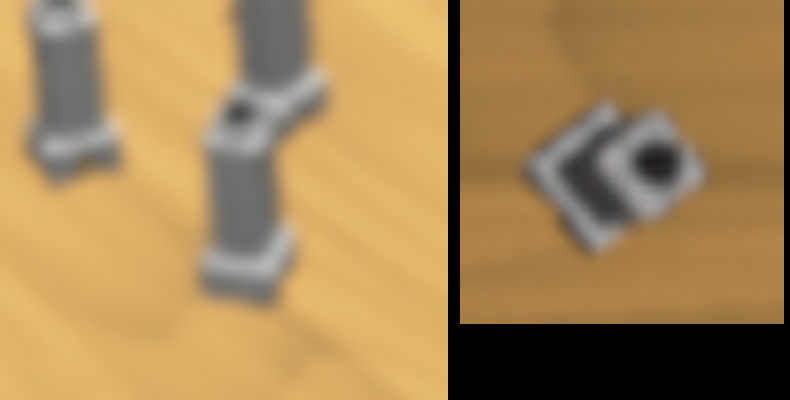

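The tool at scene (241,160) / top (397,257) triangulates to (0.498, -0.269, 0.061), which fits its 64 mm height. The other three lie at y = -0.34 to -0.38, so this is the leftmost. The foot measures about 26 mm along (0.78,0.62) and 24 mm across, and no notch shows on the face towards the scene camera. That puts the slot (tool y) at about -52°/128°. Now I'll travel.

```bash
A='[-0.84,-0.73,0,0,0,0,-0.84,-0.73,0,0,0,0,-0.84,-0.73,0,0,0,0]'
python3 -m inch '[-0.84,-0.73,0,0,0,0,-0.84,-0.73,0,0,0,0,-0.84,-0.73,0,0,0,0]' 60 20
python3 -m inch '[-0.84,-0.73,0,0,0,0,-0.84,-0.73,0,0,0,0,-0.84,-0.73,0,0,0,0]'
python3 -m inch '[-0.84,-0.73,0,0,0,0,-0.84,-0.73,0,0,0,0,-0.84,-0.73,0,0,0,0]'
python3 -m inch '[-0.84,-0.73,0,0,0,0,-0.84,-0.73,0,0,0,0,-0.84,-0.73,0,0,0,0]'
python3 -m inch '[-0.84,-0.73,0,0,0,0,-0.84,-0.73,0,0,0,0,-0.84,-0.73,0,0,0,0]'
```

```text
time: 1.15
position: [0.2576, 0.5049, 0.2441]
tool_rot: [0.174, 0.985, -0.003, 0.0]
ft_force: [-0.2, -0.8, 0.0]
grip_width: 0.0745
grip_force: 0.0
time: 1.4
position: [0.3013, 0.4275, 0.2445]
tool_rot: [0.175, 0.985, -0.002, 0.0]
ft_force: [-0.7, -0.4, 0.2]
grip_width: 0.0616
grip_force: 0.0
time: 1.65
position: [0.3451, 0.3505, 0.2447]
tool_rot: [0.175, 0.985, -0.001, 0.001]
ft_force: [0.8, -0.0, -0.1]
grip_width: 0.0602
grip_force: 0.0
time: 1.9
position: [0.3891, 0.2731, 0.2449]
tool_rot: [0.175, 0.985, -0.0, 0.001]
ft_force: [0.6, -0.1, 0.1]
grip_width: 0.0604
grip_force: 0.0
time: 2.15
position: [0.4331, 0.1954, 0.245]
tool_rot: [0.175, 0.985, -0.0, 0.002]
ft_force: [0.2, 0.8, -0.1]
grip_width: 0.0601
grip_force: 0.0
```

```bash
python3 -m inch '[-0.467,-0.87,0,0,0,0,-0.467,-0.87,0,0,0,0,-0.467,-0.87,0,0,0,0]' >/dev/null
python3 -m inch '[-0.467,-0.87,0,0,0,0,-0.467,-0.87,0,0,0,0,-0.467,-0.87,0,0,0,0]' >/dev/null
python3 -m inch '[-0.467,-0.87,0,0,0,0,-0.467,-0.87,0,0,0,0,-0.467,-0.87,0,0,0,0]' >/dev/null
python3 -m inch '[-0.467,-0.87,0,0,0,0,-0.467,-0.87,0,0,0,0,-0.467,-0.87,0,0,0,0]'
python3 -m inch '[-0.467,-0.87,0.78,0,0,0,-0.467,-0.87,0.78,0,0,0,-0.467,-0.87,0.78,0,0,0,-0.467,-0.87,0.78,0,0,0]' >/dev/null
python3 -m inch '[-0.467,-0.87,0.5,0,0,0.08,-0.467,-0.87,0.5,0,0,0.16,-0.467,-0.87,0.5,0,0,0.24,-0.467,-0.87,0.5,0,0,0.31,-0.467,-0.87,0.5,0,0,0.359,-0.467,-0.87,0.5,0,0,0.359,-0.467,-0.87,0.5,0,0,0.359]'
python3 - <<'E'
from h import *
s=camera("scene");t=camera("top");o=get_obs()
p=o["position"];M=R.from_quat(o["tool_rot"]).as_matrix();print(p,M)
P=[.498,-.2693,.064]
a=proj("scene",[P])[0].astype(int);b=proj("top",[P])[0].astype(int)
A=cv2.resize(s[a[1]-40:a[1]+60,a[0]-50:a[0]+50],None,fx=4,fy=4);B=cv2.resize(t[b[1]-50:b[1]+50,b[0]-50:b[0]+50],None,fx=4,fy=4)
save("pre",np.hstack([A,B])[:400,:800]);print(a,b)
print([(d["conf"],d["bbox"]) for d in cut_out("top","tool_mid")],[(d["conf"],d["bbox"]) for d in cut_out("scene","tool_mid")])
E
```

```text
time: 3.15
position: [0.4783, -0.1185, 0.2451]
tool_rot: [0.175, 0.985, -0.002, 0.003]
ft_force: [0.9, -1.3, 0.2]
grip_width: 0.0602
grip_force: 0.0
time: 4.07
position: [0.4984, -0.2686, 0.1428]
tool_rot: [0.439, 0.899, 0.0, 0.0]
ft_force: [-0.5, -0.5, 0.1]
grip_width: 0.0603
grip_force: 0.0
[ 0.49824966 -0.26913565  0.14278081] [[-6.14504030e-01  7.88913540e-01  4.72952415e-04]
 [ 7.88913640e-01  6.14504082e-01  4.15570287e-05]
 [-2.57846287e-04  3.98655573e-04 -9.99999887e-01]]
[240 158] [401 256]
[(0.6, [385.3, 246.9, 404.2, 265.2])] [(0.82, [183.6, 155.0, 195.0, 173.6]), (0.64, [211.8, 141.3, 226.1, 166.8]), (0.46, [236.8, 157.8, 245.0, 182.7]), (0.46, [242.0, 137.0, 253.7, 162.9])]
```

View pics/pre.png

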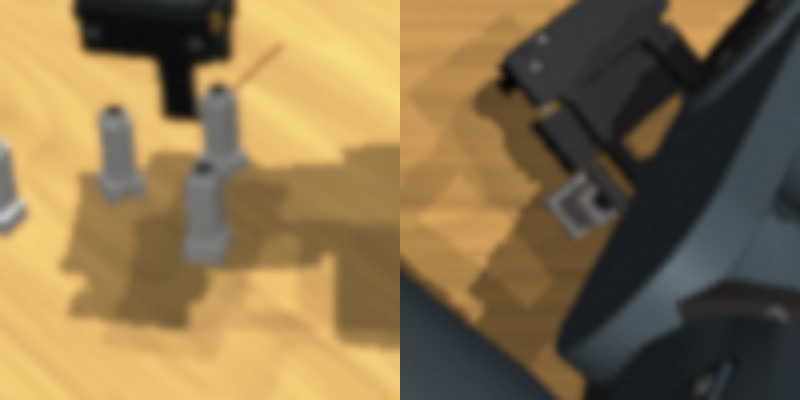

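The fingers stand above the chosen tool. A neighbouring tool shows its notch towards the scene camera and ours does not, which agrees with the slot direction. I'll check the tool's centre from its foot as well, and descend.

```bash
python3 -c "
from h import *
print(onz('top',[(395.9,257.7)],.013))"
python3 -m inch '[0,0,0.3,0,0,0,0,0,0.6,0,0,0,0,0,0.6,0,0,0]'
```

```text
[[ 0.49809398 -0.27048112  0.013     ]]
time: 4.52
position: [0.4957, -0.2685, 0.091]
tool_rot: [0.44, 0.898, 0.001, -0.004]
ft_force: [-0.7, 0.3, 0.3]
grip_width: 0.0601
grip_force: 0.0
```

```bash
python3 -m inch '[0,0,0.3,0,0,0,0,0,0.65,0,0,0,0,0,0.65,0,0,0,0,0,0.65,0,0,0]'
python3 -m inch '[0,0,0,0,0,0,0,0,0,0,0,0,0,0,0,0,0,0,0,0,0,0,0,0,0,0,0,0,0,0,0,0,0,0,0,0]' 10 40
python3 -m inch '[0,0,-0.3,0,0,0,0,0,-0.8,0,0,0,0,0,-1,0,0,0,0,0,-1,0,0,0]'
python3 -m inch '[0,0,-0.3,0,0,0,0,0,-0.8,0,0,0,0,0,-1,0,0,0,0,0,-1,0,0,0]'
```

```text
time: 4.85
position: [0.4971, -0.2698, 0.0419]
tool_rot: [0.44, 0.898, 0.0, -0.001]
ft_force: [-0.3, -0.4, 0.3]
grip_width: 0.0603
grip_force: 0.0
time: 5.35
position: [0.498, -0.2706, 0.0428]
tool_rot: [0.44, 0.898, -0.0, 0.0]
ft_force: [0.1, 0.1, 0.5]
grip_width: 0.0277
grip_force: 0.0
time: 5.68
position: [0.4999, -0.2721, 0.126]
tool_rot: [0.44, 0.898, -0.001, 0.004]
ft_force: [0.2, -0.9, -1.5]
grip_width: 0.0197
grip_force: 40.0
time: 6.02
position: [0.4994, -0.2717, 0.205]
tool_rot: [0.44, 0.898, -0.001, 0.003]
ft_force: [0.6, -0.4, -1.2]
grip_width: 0.0196
grip_force: 40.0
```

```bash
python3 -m inch '[0.25,0.35,0,0,0,0,0.545,0.737,0,0,0,0,0.545,0.737,0,0,0,0]' >/dev/null
python3 -m inch '[0.3,0.4,0,0,0,0,0.545,0.737,0,0,0,0,0.545,0.737,0,0,0,0]' >/dev/null
python3 -m inch '[0.3,0.4,0,0,0,0,0.545,0.737,0,0,0,0,0.545,0.737,0,0,0,0]' >/dev/null
python3 -m inch '[0.25,0.35,0,0,0,0.08,0.545,0.737,0,0,0,0.16,0.545,0.737,0,0,0,0.24,0.545,0.737,0,0,0,0.32,0.545,0.737,0,0,0,0.39,0.545,0.737,0,0,0,0.421,0.545,0.737,0,0,0,0.421,0.545,0.737,0,0,0,0.421]'
python3 - <<'E'
from h import *
np.set_printoptions(precision=4,suppress=True)
s=camera("scene");o=get_obs();np.save("pics/s1.npy",s)
p=o["position"];print(p,R.from_quat(o["tool_rot"]).as_matrix())
a=proj("scene",[p])[0].astype(int);x0,y0=a[0]-35,a[1]-30;print("crop",x0,y0)
save("hand",cv2.resize(s[y0:y0+75,x0:x0+80],None,fx=8,fy=8,interpolation=cv2.INTER_CUBIC))
print([(d["conf"],d["bbox"]) for d in cut_out("scene","tool_mid")])
# predicted corners of foot if nominal grasp (mid at TCP z -3mm..)
for h in(0,10,-10):
    f=p+[0,0,-.043+h*.001]; print(h,(proj("scene",[f+[sx*.013,sy*.012,z] for sx,sy in((1,1),(1,-1),(-1,1)) for z in(0,.012)])-[x0,y0])*8)
E
```

```text
time: 7.43
position: [0.5764, 0.0115, 0.2004]
tool_rot: [0.707, 0.707, -0.001, -0.001]
ft_force: [0.4, -0.5, -1.9]
grip_width: 0.0196
grip_force: 40.0
[0.5766 0.0115 0.2008] [[ 0.001   1.     -0.0027]
 [ 1.     -0.001   0.0003]
 [ 0.0003 -0.0027 -1.    ]]
crop 255 148
[(0.88, [282.1, 179.2, 297.8, 212.5]), (0.8, [212.8, 141.4, 226.0, 167.0]), (0.7, [181.6, 156.3, 197.7, 173.5])]
0 [[269.5144 436.7734]
 [270.1354 396.9654]
 [204.229  387.2521]
 [204.2333 347.6388]
 [352.7601 392.3032]
 [354.1429 352.67  ]]
10 [[270.0312 403.652 ]
 [270.6608 363.2162]
 [204.2326 354.2916]
 [204.2369 314.0661]
 [353.9108 359.3263]
 [355.3127 319.0795]]
-10 [[269.0047 469.3836]
 [269.6172 430.1903]
 [204.2252 419.7137]
 [204.2297 380.7002]
 [351.6249 424.78  ]
 [352.989  385.7481]]
```

View pics/hand.png

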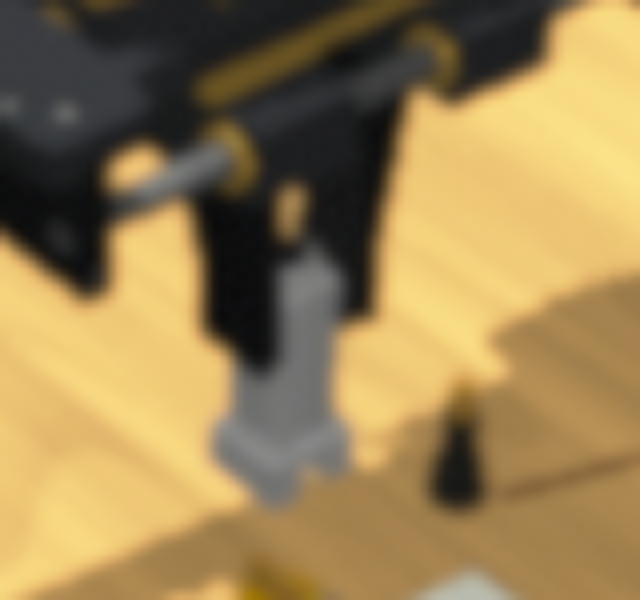

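The foot's notch shows on the right (+y) face at crop (310,470), so the slot lies along world y as wanted. The foot hangs about 22 mm lower than nominal because the fingers closed late, with the tool held near its top. Next I'll refine the tang position and the in-hand offset numerically.

```bash
python3 - <<'E'
from h import *
np.set_printoptions(precision=4,suppress=True,linewidth=160)
t=np.load("pics/top0.npy").astype(int)
print("rows 206..222, col 261-268 mean RGB");
for r in range(206,223): print(r,t[r,262:268].mean(0).round())
y=(t[...,0]>150)&(t[...,1]>120)&(t[...,2]<60); y[:200]=0;y[230:]=0;y[:,:235]=0;y[:,285:]=0
v,u=np.nonzero(y);print("yellow",u.min(),u.max(),v.min(),v.max())
for r in range(206,222): print(r,''.join('#' if k else '.' for k in y[r,240:276]))
print(onz("top",[(264.7,213.7)],.104),onz("top",[(264.7,213.7)],.096),onz("top",[(264.7,214.7)],.096))
# fit foot pose in hand image: observed corner pixels (crop px/8 + origin)
from scipy.optimize import least_squares
ob=np.array([[275,505],[275,462],[216,465],[216,425],[350,470],[352,430]])/8+[255,148]
p=np.array([.5766,.0115,.2008])
def f(v): 
    c=p+[0,v[0],-v[1]]; return (proj("scene",[c+[sx*.013,sy*.012,z] for sx,sy in((1,1),(1,-1),(-1,1)) for z in(0,.012)])-ob).ravel()
r=least_squares(f,[0,.06],x_scale=.01);print("oy,foot below TCP",r.x,r.fun.round(2))
E
```

```text
rows 206..222, col 261-268 mean RGB
206 [ 64.  82. 117.]
207 [ 60.  88. 120.]
208 [117. 126.  94.]
209 [162. 160.  28.]
210 [176. 172.   0.]
211 [178. 171.   0.]
212 [174. 164.  33.]
213 [156. 143.  43.]
214 [141. 130.  17.]
215 [158. 153.   0.]
216 [175. 171.   0.]
217 [171. 167.   0.]
218 [144. 140.  18.]
219 [94. 96. 83.]
220 [ 46.  74. 118.]
221 [ 28.  72. 127.]
222 [ 31.  68. 117.]
yellow 248 269 209 218
206 ....................................
207 ....................................
208 ....................................
209 .......................####.........
210 .....................########.......
211 .........####################.......
212 ........######################......
213 ........######################......
214 ........#############...............
215 ........####################........
216 ....................#########.......
217 ......................######........
218 ........................##..........
219 ....................................
220 ....................................
221 ....................................
[[0.5769 0.0109 0.104 ]] [[0.578 0.011 0.096]] [[0.576 0.011 0.096]]
oy,foot below TCP [0.0021 0.0644] [-0.09  0.67 -0.01  1.23 -0.76 -0.57 -0.76 -0.37  0.78 -0.56  0.71 -0.36]
```

```bash
python3 -m inch '[-0.03,0.024,0.15,0,0,0,-0.03,0.024,0.3,0,0,0,-0.03,0.024,0.3,0,0,0,-0.03,0.024,0.3,0,0,0]'
python3 - <<'E'
from h import *
np.set_printoptions(precision=4,suppress=True)
s=camera("scene");o=get_obs();print(o["position"])
a=proj("scene",[[.578,.011,.1]])[0].astype(int);x0,y0=a[0]-35,a[1]-40;print("crop",x0,y0)
save("near",cv2.resize(s[y0:y0+65,x0:x0+75],None,fx=9,fy=9,interpolation=cv2.INTER_CUBIC))
E
```

```text
time: 7.87
position: [0.5785, 0.0093, 0.1769]
tool_rot: [0.708, 0.706, -0.001, -0.001]
ft_force: [-0.4, -0.7, -0.3]
grip_width: 0.0199
grip_force: 40.0
[0.5791 0.0093 0.1776]
crop 253 179
```

View pics/near.png

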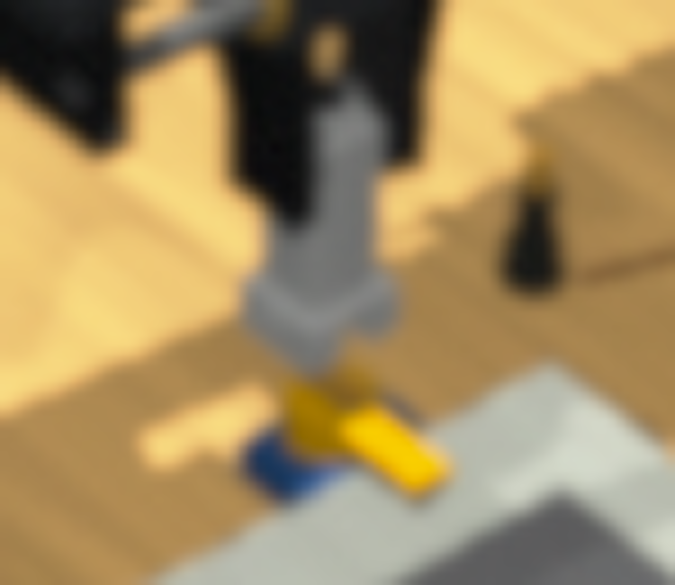

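```bash
python3 - <<'E'
from h import *
np.set_printoptions(precision=4,suppress=True,linewidth=160)
print("tang centre, +y end, -y end px in near crop:",(proj("scene",[[.5785,.011,.104],[.5785,.021,.104],[.5785,.001,.104]])-[253,179])*9)
s0=np.load("pics/scene0.npy");c=s0[205:240,275:310]; big=cv2.resize(c,None,fx=9,fy=9,interpolation=cv2.INTER_CUBIC)
s1=cv2.imread("pics/near.png")[...,::-1]
# same crop as near, before the arm came
a=cv2.resize(s0[179:244,253:328],None,fx=9,fy=9,interpolation=cv2.INTER_CUBIC)
save("cmp",np.hstack([a[150:500,150:530],s1[150:500,150:530]]))
from scipy.optimize import least_squares
ob=np.array([[310,372],[312,330],[250,322],[250,285],[393,325],[397,285]])/9+[253,179]
p=np.array([.5791,.0093,.1776])
def f(v): 
    c=p+[0,v[0],-v[1]]; return (proj("scene",[c+[sx*.013,sy*.012,z] for sx,sy in((1,1),(1,-1),(-1,1)) for z in(0,.012)])-ob).ravel()
r=least_squares(f,[0,.06],x_scale=.01);print("oy,below",r.x,r.fun.round(2))
E
```

```text
tang centre, +y end, -y end px in near crop: [[319.9046 352.1358]
 [349.5158 375.5185]
 [290.6712 329.0523]]
oy,below [0.0027 0.064 ] [ 0.17  0.51  0.01  0.53 -1.06 -0.22 -1.06 -0.74  1.04  0.09  0.75 -0.1 ]
```

View pics/cmp.png

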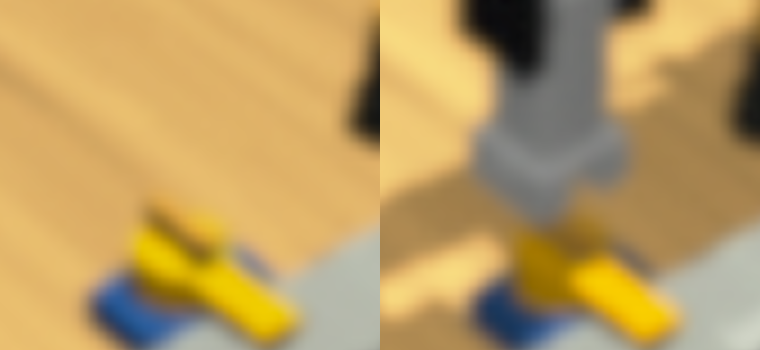

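The tang runs from (300,355) to (365,385) in the near crop, and the slot is just above it. A correction of about -1.5 mm in x and +1.7 mm in y is indicated. I'll descend gently and watch the force.

```bash
python3 -m inch '[0.02,-0.019,0,0,0,0,0.02,-0.019,0.05,0,0,0,0.02,-0.019,0.09,0,0,0,0.02,-0.019,0.12,0,0,0,0.02,-0.019,0.14,0,0,0,0.02,-0.019,0.16,0,0,0,0.02,-0.019,0.16,0,0,0]'; python3 -c "
from h import *
o=get_obs();print(o['position'],o['ft_force'],o['moment'])"
```

```text
time: 8.5
position: [0.5779, 0.011, 0.1668]
tool_rot: [0.708, 0.706, 0.0, 0.0]
ft_force: [-2.5, 0.2, 8.2]
grip_width: 0.0198
grip_force: 40.0
[0.57787459 0.01103751 0.16679485] [-2.4987942   0.22936166  8.24089813] [-0.01232566  0.57323208  0.02033191]
```

```bash
python3 -m inch '[0,-0.01,0,0,0,0,0,-0.02,0,0,0,0,0,-0.02,0.02,0,0,0,0,-0.02,0.02,0,0,0]'; python3 -c "
from h import *
o=get_obs();print(o['position'],o['ft_force'],o['moment'])"
```

```text
time: 8.83
position: [0.5776, 0.011, 0.1665]
tool_rot: [0.708, 0.706, 0.001, 0.002]
ft_force: [-2.1, 1.5, 12.0]
grip_width: 0.0199
grip_force: 40.0
[0.57757182 0.01098908 0.16653383] [-2.1040214   1.45266251 12.01856944] [ 0.05261043  0.54054591 -0.0371544 ]
```

```bash
python3 -m inch '[0,-0.01,0,0,0,0,0,-0.02,0,0,0,0,0,-0.02,0,0,0,0]'; 
python3 -m inch '[0,-0.01,0,0,0,0,0,-0.02,0,0,0,0,0,-0.02,0,0,0,0]' 
```

```text
time: 9.08
position: [0.5772, 0.0109, 0.1667]
tool_rot: [0.708, 0.706, 0.002, 0.003]
ft_force: [0.2, 0.6, 10.3]
grip_width: 0.0195
grip_force: 40.0
time: 9.33
position: [0.5768, 0.0109, 0.1668]
tool_rot: [0.708, 0.706, 0.003, 0.004]
ft_force: [1.5, 1.2, 9.4]
grip_width: 0.0201
grip_force: 40.0
```

```bash
python3 -c "
from h import *
o=get_obs();print(o['position'],o['ft_force'],o['moment'])"
python3 -m inch '[0,0,-0.06,0,0,0,0,0,-0.1,0,0,0,0,0,-0.1,0,0,0,0,0,-0.1,0,0,0]'; python3 -c "
from h import *
o=get_obs();print(o['position'],o['ft_force'],o['moment'])
s=camera('scene');save('near2',cv2.resize(s[195:230,268:318],None,fx=12,fy=12,interpolation=cv2.INTER_CUBIC))"
```

```text
[0.57678149 0.01089305 0.16683627] [1.51534912 1.16524904 9.44986161] [ 0.20998831 -0.32263    -0.02244704]
time: 9.67
position: [0.572, 0.0111, 0.1714]
tool_rot: [0.708, 0.706, -0.001, -0.001]
ft_force: [-0.5, 0.5, -2.3]
grip_width: 0.0196
grip_force: 40.0
[0.57198546 0.01112061 0.17136452] [-0.49220694  0.52260364 -2.31468695] [-0.03714216  0.02515599  0.02793963]
```

View pics/near2.png

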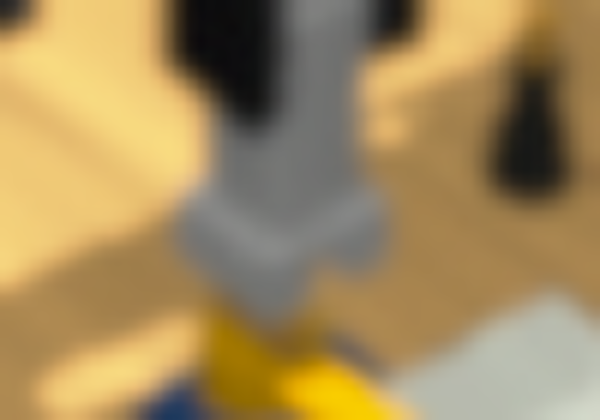

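near2 shows the foot just above the tang, with the slot at about (330,300). The foot seems to be resting on the tang at x = 0.5768–0.578, and the scene view suggests the tang lies further towards -x. I'll probe there with a light press. All ten pictures are now used.

```bash
python3 -m inch '[0,0.03,0.02,0,0,0,0,0.03,0.05,0,0,0,0,0.03,0.08,0,0,0,0,0.03,0.1,0,0,0,0,0.03,0.12,0,0,0,0,0.03,0.12,0,0,0]'; python3 -c "
from h import *
o=get_obs();print(o['position'],o['ft_force'],o['moment'])"
```

```text
time: 10.22
position: [0.5747, 0.0109, 0.169]
tool_rot: [0.708, 0.707, -0.0, 0.0]
ft_force: [-12.5, 0.6, 41.7]
grip_width: 0.0194
grip_force: 40.2
[0.57470647 0.01089815 0.16896428] [-12.46311656   0.62912364  41.66250267] [ 0.11606093  2.72979032 -0.0117707 ]
```

At x = 0.5747 the foot stops at z = 0.169, but at 0.577–0.578 it had stopped at 0.1667, so there the tang was inside the 2.5 mm lead-in. It had hit the wall at 0.5768, which puts the tang centre at about 0.579.

```bash
python3 -m inch '[0,0,-0.08,0,0,0,0,0.05,-0.14,0,0,0,0,0.06,-0.14,0,0,0,0,0.06,-0.14,0,0,0,0,0.06,-0.14,0,0,0]'
python3 -m inch '[0,0,0.02,0,0,0,0,0,0.05,0,0,0,0,0,0.08,0,0,0,0,0,0.1,0,0,0,0,0,0.1,0,0,0]'; python3 -c "
from h import *
o=get_obs();print(o['position'],o['ft_force'],o['moment'])"
```

```text
time: 10.63
position: [0.5798, 0.0111, 0.1721]
tool_rot: [0.708, 0.706, -0.001, -0.001]
ft_force: [-0.7, 0.4, -1.4]
grip_width: 0.0192
grip_force: 40.0
time: 11.05
position: [0.5797, 0.0111, 0.1645]
tool_rot: [0.708, 0.706, -0.0, -0.001]
ft_force: [-0.3, 0.2, -2.3]
grip_width: 0.0197
grip_force: 40.0
[0.57969633 0.0110972  0.16449716] [-0.33130114  0.19181795 -2.34366911] [-0.06989656  0.08167496  0.01131847]
```

It is in the slot: z is 0.1645 with no contact. Now I'll seat it.

```bash
python3 -m inch '[0,0,0.02,0,0,0,0,0,0.035,0,0,0,0,0,0.05,0,0,0,0,0,0.05,0,0,0]'; python3 -c "
from h import *
o=get_obs();print(o['position'],o['ft_force'],o['moment'])"
```

```text
time: 11.38
position: [0.5803, 0.011, 0.1618]
tool_rot: [0.708, 0.706, 0.0, 0.0]
ft_force: [-1.3, 1.2, 1.4]
grip_width: 0.0197
grip_force: 40.0
[0.58028141 0.01102847 0.16178558] [-1.25162187  1.15623794  1.39156938] [-0.07990748  0.17729157  0.02673237]
```

```bash
python3 -m inch '[0,0,0,0,0,-0.06,0,0,0,0,0,-0.12,0,0,0,0,0,-0.18,0,0,0,0,0,-0.24,0,0,0,0,0,-0.3,0,0,0,0,0,-0.36,0,0,0,0,0,-0.42,0,0,0,0,0,-0.48,0,0,0,0,0,-0.5,0,0,0,0,0,-0.5]'; python3 -c "
from h import *
o=get_obs();print(o['position'],o['ft_force'],o['moment'],o['q'])"
```

```text
time: 12.22
position: [0.5814, 0.0115, 0.1618]
tool_rot: [0.384, 0.923, 0.001, 0.001]
ft_force: [2.6, 1.6, -0.8]
grip_width: 0.0195
grip_force: 40.0
[0.58142661 0.01152254 0.16178828] [ 2.58021499  1.64398977 -0.8161166 ] [ 0.44599894 -0.40997812 -0.02496546] [-0.17298275  0.57512639  1.62323502  0.00186294  0.94019763 -0.95695506]
```

```bash
python3 -m inch '[0,0,0,0,0,-0.06,0,0,0,0,0,-0.12,0,0,0,0,0,-0.18,0,0,0,0,0,-0.24,0,0,0,0,0,-0.3,0,0,0,0,0,-0.36,0,0,0,0,0,-0.42,0,0,0,0,0,-0.48,0,0,0,0,0,-0.54,0,0,0,0,0,-0.54,0,0,0,0,0,-0.54]'; python3 - <<'E'
from h import *
np.set_printoptions(precision=4,suppress=True)
o=get_obs();print(o['position'],o['ft_force'],o['moment'],o['q'][0]-o['q'][5])
s=camera("scene").astype(int);s0=np.load("pics/scene0.npy").astype(int)
for n,i in(("before",s0),("now",s)):
    y=(i[...,0]>130)&(i[...,1]>100)&(i[...,2]<50);y[:210]=0;y[245:]=0;y[:,:275]=0;y[:,315:]=0
    print(n)
    for r in range(212,244): print(r,''.join('#' if k else '.' for k in y[r,275:315]))
E
```

```text
time: 13.13
position: [0.5818, 0.0131, 0.1618]
tool_rot: [-0.029, 1.0, 0.002, 0.002]
ft_force: [3.7, 6.2, -0.4]
grip_width: 0.0196
grip_force: 40.0
[0.5818 0.0131 0.1618] [ 3.7296  6.1713 -0.447 ] [ 1.4349 -0.6863 -0.057 ] 1.632001514229251
before
212 ........................................
213 ........................................
214 ........................................
215 ........................................
216 ........................................
217 ........................................
218 ........................................
219 ........................................
220 ...........###..........................
221 ..........######.#......................
222 ..........#########.....................
223 ..........#########.....................
224 ..........#########.....................
225 ..........##########....................
226 ..........###########...................
227 ............###########.................
228 ..............##########................
229 .................########...............
230 ....................######............
[... 1331 characters left out ...]
..#......................
229 ................#.......................
230 ........................................
231 ........................................
232 ........................................
233 ........................................
234 ........................................
235 ........................................
236 ........................................
237 ........................................
238 ........................................
239 ........................................
240 ........................................
241 ........................................
242 ........................................
243 ........................................
```

```bash
python3 - <<'E'
from h import *
np.set_printoptions(precision=1,suppress=True)
c=np.array([.5790,.0125,.096])
for a in(0,1.2,1.35,1.5,1.63):
    d=np.array([-np.sin(a),np.cos(a),0]);n=np.array([d[1],-d[0],0])
    print(a,proj("scene",[c+.034*d,c+.034*d+.006*n,c+.034*d-.006*n]).ravel())
E
```

```text
0 [300.1 230.6 297.8 232.  302.4 229.3]
1.2 [304.8 218.  305.8 219.9 303.7 216.2]
1.35 [303.7 216.5 305.2 218.3 302.3 214.8]
1.5 [302.3 215.1 304.1 216.7 300.5 213.5]
1.63 [300.9 214.  303.  215.4 298.8 212.6]
```

```bash
python3 -m inch '[-0.01,0.02,0,0,0,-0.03,-0.015,0.025,0,0,0,-0.06,-0.015,0.025,0,0,0,-0.06,-0.015,0.025,0,0,0,-0.06]'; python3 - <<'E'
from h import *
np.set_printoptions(precision=4,suppress=True)
o=get_obs();print(o['position'],o['ft_force'],o['moment'],o['q'][0]-o['q'][5])
s=camera("scene").astype(int)
y=(s[...,0]>130)&(s[...,1]>100)&(s[...,2]<50);y[:210]=0;y[245:]=0;y[:,:275]=0;y[:,315:]=0
for r in range(212,226): print(r,''.join('#' if k else '.' for k in y[r,275:315]))
E
```

```text
time: 13.52
position: [0.582, 0.0138, 0.1618]
tool_rot: [-0.076, 0.997, 0.001, 0.001]
ft_force: [0.9, 4.0, 0.0]
grip_width: 0.0199
grip_force: 40.0
[0.582  0.0138 0.1618] [0.9022 3.9568 0.009 ] [ 0.8842 -0.3099 -0.0132] 1.7244175819717134
212 ........................................
213 ........................................
214 ........................................
215 ........................###.............
216 .......................#####............
217 ......................#######...........
218 ......................#######...........
219 .......................######...........
220 .......................####.............
221 .......................##...............
222 ........................................
223 ........................................
224 ........................................
225 ........................................
```

Latch is at about 1.55. I'll back off within the play, lift straight up, and carry the tool to clear bench near (0.56,-0.14).

```bash
python3 -m inch '[0,0.01,0,0,0,0.05,0,0.01,0,0,0,0.05]'
python3 -m inch '[0,0,-0.1,0,0,0,0,0,-0.2,0,0,0,0,0,-0.4,0,0,0,0,0,-0.7,0,0,0,0,0,-1,0,0,0,0,0,-1,0,0,0]'
python3 - <<'E'
from h import *
s=camera("scene").astype(int)
y=(s[...,0]>130)&(s[...,1]>100)&(s[...,2]<50);y[:205]=0;y[245:]=0;y[:,:275]=0;y[:,315:]=0
for r in range(210,228): print(r,''.join('#' if k else '.' for k in y[r,275:315]))
E
python3 -m inch '[0.1,-0.4,0,0,0,0,0.2,-0.94,0,0,0,0,0.2,-0.94,0,0,0,0,0.2,-0.94,0,0,0,0]'
python3 -m inch '[0,-0.4,0.1,0,0,0,0,-0.94,0.5,0,0,0,0,-0.94,0.9,0,0,0,0,-0.94,0.9,0,0,0,0,-0.94,0.9,0,0,0]'
python3 -m inch '[0,0,0.4,0,0,0,0,0,0.8,0,0,0,0,0,0.9,0,0,0,0,0,0.9,0,0,0,0,0,0.9,0,0,0]'
python3 -c "
from h import *
o=get_obs();print(o['position'],o['ft_force'],o['moment'],o['q'],R.from_quat(o['tool_rot']).as_matrix()[:,2])"
```

```text
time: 13.73
position: [0.5816, 0.0136, 0.1618]
tool_rot: [-0.037, 0.999, -0.0, 0.001]
ft_force: [1.3, 1.9, 2.4]
grip_width: 0.0199
grip_force: 40.0
time: 14.23
position: [0.5836, 0.013, 0.2465]
tool_rot: [-0.039, 0.999, -0.001, 0.004]
ft_force: [1.1, -0.1, -0.6]
grip_width: 0.0194
grip_force: 40.0
210 ........................................
211 ........................................
212 ........................................
213 ........................................
214 ........................................
215 ........................###.............
216 ......................######............
217 .....................########...........
218 ...................##########...........
219 ................#.###########...........
220 ...........####....########.............
221 ...........##.....#######...............
222 ...........#....#######.................
223 ..........#...#######...................
224 ..........#.########....................
225 ..........#########.....................
226 ..........#########.....................
227 ...........#######......................
time: 14.62
position: [0.5698, -0.0646, 0.2401]
tool_rot: [-0.036, 0.999, 0.0, -0.001]
ft_force: [0.4, 0.8, -2.1]
grip_width: 0.0198
grip_force: 40.0
time: 15.03
position: [0.5741, -0.1359, 0.1661]
tool_rot: [-0.038, 0.999, 0.002, -0.004]
ft_force: [0.1, 1.6, -0.3]
grip_width: 0.0194
grip_force: 40.0
time: 15.45
position: [0.5776, -0.1365, 0.0989]
tool_rot: [-0.039, 0.999, -0.0, 0.001]
ft_force: [0.4, 0.5, -2.4]
grip_width: 0.0199
grip_force: 40.0
[ 0.57756026 -0.13654013  0.09890729] [ 0.39608887  0.49583385 -2.37747705] [ 0.02052132 -0.02554942  0.03743399] [-4.20353348e-01  6.81457432e-01  1.62993602e+00  1.86520590e-04
  8.28469626e-01 -2.06903801e+00] [ 1.63510441e-03 -5.80332818e-04 -9.99998495e-01]
```

```bash
python3 -m inch '[0,0,0.15,0,0,0,0,0,0.28,0,0,0,0,0,0.36,0,0,0,0,0,0.4,0,0,0,0,0,0.425,0,0,0,0,0,0.425,0,0,0]'; python3 -c "
from h import *
o=get_obs();print(o['position'],o['ft_force'],o['moment'])"
```

```text
time: 15.95
position: [0.5766, -0.1372, 0.0657]
tool_rot: [-0.038, 0.999, 0.0, -0.0]
ft_force: [-3.2, 1.6, 14.3]
grip_width: 0.0195
grip_force: 40.0
[ 0.57658561 -0.13721833  0.06566866] [-3.18323437  1.61617784 14.29459995] [0.47454821 0.74794596 0.02295035]
```

```bash
python3 -m inch '[0,0,-0.01,0,0,0,0,0,-0.015,0,0,0,0,0,-0.015,0,0,0]'
python3 -m inch '[0,0,0,0,0,0,0,0,0,0,0,0,0,0,0,0,0,0,0,0,0,0,0,0,0,0,0,0,0,0,0,0,0,0,0,0]' 50 20
python3 -m inch '[0,0,-0.3,0,0,0,0,0,-0.7,0,0,0,0,0,-1,0,0,0,0,0,-1,0,0,0]'
python3 -m inch '[0,0,-0.3,0,0,0,0,0,-0.7,0,0,0,0,0,-1,0,0,0,0,0,-1,0,0,0]'
python3 - <<'E'
from h import *
np.set_printoptions(precision=4,suppress=True)
s=camera("scene");o=get_obs();print(o["position"],o["q"])
P=[.5766,-.1372,0];print(proj("scene",[P,P[:2]+[.064]]))
print([(d["conf"],d["bbox"]) for d in cut_out("scene","tool_mid")])
print([(d["conf"],d["bbox"]) for d in cut_out("scene","stem0_mid")])
E
```

```text
time: 16.2
position: [0.5765, -0.1372, 0.0657]
tool_rot: [-0.038, 0.999, 0.0, -0.0]
ft_force: [-2.1, 1.0, 7.7]
grip_width: 0.0194
grip_force: 40.0
time: 16.7
position: [0.5767, -0.1373, 0.0644]
tool_rot: [-0.038, 0.999, 0.0, -0.0]
ft_force: [-0.7, 0.4, -1.0]
grip_width: 0.0481
grip_force: 0.0
time: 17.03
position: [0.5798, -0.1386, 0.1494]
tool_rot: [-0.038, 0.999, -0.002, 0.004]
ft_force: [-0.2, -0.3, -0.4]
grip_width: 0.0498
grip_force: 0.0
time: 17.37
position: [0.5795, -0.1384, 0.2292]
tool_rot: [-0.038, 0.999, -0.002, 0.004]
ft_force: [-0.0, -1.3, 0.2]
grip_width: 0.0501
grip_force: 0.0
[ 0.5782 -0.1379  0.2268] [-0.422   0.5045  1.5346 -0.      1.0966 -2.0692]
[[247.3755 218.6138]
 [245.9865 197.2118]]
[(0.79, [183.0, 151.4, 196.9, 176.8]), (0.7, [239.3, 195.3, 254.5, 225.1]), (0.58, [216.1, 144.0, 224.3, 167.0]), (0.54, [243.1, 136.5, 250.9, 161.3])]
[(0.48, [427.1, 307.9, 438.9, 330.2]), (0.32, [240.3, 195.5, 252.5, 224.4])]
```

The tool stands upright where released (scene box 239–254 × 195–225, as predicted). Now the tongue: the grip point is about (0.496, 0.1215, 0.087) and the hinge is at x ≈ 0.664.

```bash
python3 -m inch '[0.1,0.35,0,0,0,0,0.2825,0.835,0,0,0,0,0.2825,0.835,0,0,0,0]' 44 >/dev/null
python3 -m inch '[0.15,0.4,0,0,0,0,0.2825,0.835,0,0,0,0,0.2825,0.835,0,0,0,0]' >/dev/null
python3 -m inch '[0.15,0.4,0,0,0,0,0.2825,0.835,0,0,0,0,0.2825,0.835,0,0,0,0]' >/dev/null
python3 -m inch '[0.15,0.4,0,0,0,0,0.2825,0.835,0,0,0,0.048,0.2825,0.835,0,0,0,0.048,0.2825,0.835,0,0,0,0.048]'
python3 -m inch '[0,0,0.2,0,-0.07,0,0,0,0.4,0,-0.14,0,0,0,0.6,0,-0.2,0,0,0,0.6,0,-0.222,0,0,0,0.6,0,-0.222,0,0,0,0.6,0,-0.222,0]'
python3 - <<'E'
from h import *
np.set_printoptions(precision=4,suppress=True)
o=get_obs();M=R.from_quat(o["tool_rot"]).as_matrix();z=M[:,2];print(o["position"],M,o["q"])
T=np.array([.496,.1215,.087])-.003*z
print("shift to grasp /0.08:",M.T@(T-o["position"])/.08)
E
```

```text
time: 18.6
position: [0.4646, 0.1233, 0.2233]
tool_rot: [-0.003, 1.0, -0.0, -0.002]
ft_force: [-0.2, -1.2, -0.1]
grip_width: 0.0441
grip_force: 0.0
time: 19.1
position: [0.466, 0.1212, 0.1758]
tool_rot: [-0.0, 0.985, -0.0, 0.172]
ft_force: [0.4, -0.1, 0.0]
grip_width: 0.0442
grip_force: 0.0
[0.466  0.1212 0.1758] [[-0.9408 -0.0002  0.3389]
 [-0.0004  1.     -0.0006]
 [-0.3389 -0.0007 -0.9408]] [ 0.028   0.381   2.0886 -0.0314  0.3265 -1.5151]
shift to grasp /0.08: [0.0236 0.0039 1.1334]
```

```bash
python3 -m inch '[0.01,0,0.3,0,0,0,0.02,0,0.7,0,0,0,0.024,0.004,0.9,0,0,0,0.024,0.004,0.9,0,0,0]'
python3 -m inch '[0,0,0.1,0,0,0,0,0,0.2,0,0,0,0,0,0.233,0,0,0,0,0,0.233,0,0,0,0,0,0.233,0,0,0]'
python3 -m inch '[0,0,0,0,0,0,0,0,0,0,0,0,0,0,0,0,0,0,0,0,0,0,0,0,0,0,0,0,0,0,0,0,0,0,0,0,0,0,0,0,0,0,0,0,0,0,0,0]' 10 35
python3 -c "
from h import *
np.set_printoptions(precision=4,suppress=True)
o=get_obs();print(o['position'],o['ft_force'],o['moment'],R.from_quat(o['tool_rot']).as_matrix()[:,2],o['q'])"
```

```text
time: 19.43
position: [0.4915, 0.1217, 0.1061]
tool_rot: [-0.0, 0.985, -0.0, 0.173]
ft_force: [-0.1, -0.2, -1.3]
grip_width: 0.0437
grip_force: 0.0
time: 19.85
position: [0.4955, 0.1226, 0.0912]
tool_rot: [-0.001, 0.985, 0.0, 0.174]
ft_force: [0.5, 0.3, 0.6]
grip_width: 0.0439
grip_force: 0.0
time: 20.52
position: [0.4953, 0.1237, 0.0909]
tool_rot: [-0.0, 0.985, 0.001, 0.174]
ft_force: [-0.3, 9.5, 1.3]
grip_width: 0.0176
grip_force: 35.0
[0.4953 0.1237 0.0909] [-0.2632  9.4578  1.2776] [1.3898 0.2013 0.243 ] [ 0.3427  0.0013 -0.9395] [ 0.0309  0.6007  2.0864 -0.0884  0.1052 -1.4545]
```

The tongue is gripped (17.6 mm). I'll recentre sideways by 2 mm, then work out the arc rows. A rigid turn about the hinge gives the same tool-frame rows for each half.

```bash
python3 -m inch '[0,0.015,0,0,0,0,0,0.028,0,0,0,0,0,0.028,0,0,0,0]'
python3 - <<'E'
from h import *
np.set_printoptions(precision=3,suppress=True)
o=get_obs();M=R.from_quat(o["tool_rot"]).as_matrix();p=o["position"];print(p,o["ft_force"])
H=np.array([.664,p[1],.085])
for k in range(1,11):
    r=R.from_euler("y",2.5*k,degrees=True); s=M.T@(r.apply(p-H)+H-p)/.08
    print(k,s.round(3),2.5*k/90)
E
```

```text
time: 20.77
position: [0.4953, 0.1241, 0.0909]
tool_rot: [0.0, 0.985, -0.0, 0.173]
ft_force: [-0.3, -4.7, 2.7]
grip_width: 0.0175
grip_force: 35.0
[0.495 0.124 0.091] [-0.285 -4.691  2.733]
1 [-0.036 -0.    -0.085] 0.027777777777777776
2 [-0.076 -0.    -0.168] 0.05555555555555555
3 [-0.12  -0.    -0.249] 0.08333333333333333
4 [-0.167  0.    -0.328] 0.1111111111111111
5 [-0.217  0.    -0.405] 0.1388888888888889
6 [-0.271  0.    -0.479] 0.16666666666666666
7 [-0.328  0.    -0.552] 0.19444444444444445
8 [-0.388  0.    -0.622] 0.2222222222222222
9 [-0.451  0.    -0.689] 0.25
10 [-0.517  0.    -0.753] 0.2777777777777778
```

```bash
python3 -m inch '[-0.036,-0.009,-0.085,0,0.028,0,-0.076,-0.009,-0.168,0,0.056,0,-0.12,-0.009,-0.249,0,0.083,0,-0.167,-0.009,-0.328,0,0.111,0,-0.217,-0.009,-0.405,0,0.139,0,-0.271,-0.009,-0.479,0,0.167,0,-0.328,-0.009,-0.552,0,0.194,0,-0.388,-0.009,-0.622,0,0.222,0,-0.451,-0.009,-0.689,0,0.25,0,-0.517,-0.009,-0.753,0,0.278,0,-0.517,-0.009,-0.753,0,0.278,0,-0.517,-0.009,-0.753,0,0.278,0]'
python3 - <<'E'
from h import *
np.set_printoptions(precision=4,suppress=True)
o=get_obs();p=o["position"];z=R.from_quat(o["tool_rot"]).as_matrix()[:,2];g=p+.003*z
print(p,o["ft_force"],o["moment"],o["q"],"lid deg",np.degrees(np.arctan2(g[2]-.085,.664-g[0])),"tilt",np.degrees(np.arctan2(z[0],-z[2])),"R",np.hypot(g[2]-.085,.664-g[0]))
E
```

```text
time: 21.77
position: [0.5131, 0.1238, 0.1612]
tool_rot: [-0.0, 0.999, -0.0, -0.044]
ft_force: [-1.4, -2.2, 0.6]
grip_width: 0.0173
grip_force: 35.0
[0.5131 0.1238 0.1612] [-1.4045 -2.201   0.6494] [-0.053  -0.0099 -0.2061] [ 0.0239  0.5463  1.6963  0.0019  0.9878 -1.5483] lid deg 25.84266436484981 tilt -5.086656184901199 R 0.1679496235713622
```

```bash
python3 -m inch '[-0.036,0,-0.085,0,0.028,0,-0.076,0,-0.168,0,0.056,0,-0.12,0,-0.249,0,0.083,0,-0.167,0,-0.328,0,0.111,0,-0.217,0,-0.405,0,0.139,0,-0.271,0,-0.479,0,0.167,0,-0.328,0,-0.552,0,0.194,0,-0.388,0,-0.622,0,0.222,0,-0.451,0,-0.689,0,0.25,0,-0.517,0,-0.753,0,0.278,0,-0.517,0,-0.753,0,0.278,0,-0.517,0,-0.753,0,0.278,0,-0.517,0,-0.753,0,0.278,0,-0.517,0,-0.753,0,0.278,0]'
python3 - <<'E'
from h import *
np.set_printoptions(precision=4,suppress=True)
s=camera("scene");t=camera("top");o=get_obs();p=o["position"];z=R.from_quat(o["tool_rot"]).as_matrix()[:,2];g=p+.003*z
print(p,o["ft_force"],o["joint_velocities"],"lid deg",np.degrees(np.arctan2(g[2]-.085,.664-g[0])),"tilt",np.degrees(np.arctan2(z[0],-z[2])),"R",np.hypot(g[2]-.085,.664-g[0]))
# lid-grey mask: predicted lid front corners at 50deg, and red tongue pixels
i=s.astype(int);red=(i[...,0]>120)&(i[...,1]<60)&(i[...,2]<60);v,u=np.nonzero(red[150:330,230:420]);print("red",len(u),u.mean()+230 if len(u) else 0,v.mean()+150 if len(v) else 0)
for a in(0,45,50,55):
    f=lambda d:[.664-d*np.cos(np.radians(a)),.1215,.087+d*np.sin(np.radians(a))]
    print(a,proj("scene",[f(.136),f(.168),f(.186)]).ravel().round(1))
    c,sn=np.cos(np.radians(a)),np.sin(np.radians(a));print("  corners",proj("scene",[[.664-.136*c-.004*sn*-1,y,.085+.136*sn+.004*c] for y in(.0285,.2145)]).ravel().round(1))
for n in("lid","tool_mid"): print(n,[(d["conf"],np.round(d["bbox"])) for d in cut_out("scene",n)])
print([(d["conf"],np.round(d["bbox"])) for d in cut_out("scene","stem0_mid")])
E
```

```text
time: 22.93
position: [0.5587, 0.1231, 0.218]
tool_rot: [-0.0, 0.965, -0.001, -0.261]
ft_force: [-4.4, -2.9, 4.1]
grip_width: 0.0176
grip_force: 35.0
[0.5588 0.1231 0.2181] [-4.3444 -2.7534  4.2521] [-0.0004 -0.0001 -0.0003  0.0007 -0.0013 -0.0009] lid deg 50.73169777377278 tilt -30.208012822018116 R 0.1685870913237336
red 36 333.6666666666667 212.75
0 [345.7 243.  357.1 235.7 363.4 231.6]
  corners [312.9 217.5 382.8 270.2]
45 [335.  214.  345.3 198.6 351.2 189.9]
  corners [298.4 188.9 374.3 243.5]
50 [331.7 212.6 341.4 196.7 347.  187.6]
  corners [294.8 187.4 371.2 242.5]
55 [328.1 211.7 337.  195.3 342.1 185.9]
  corners [290.9 186.5 367.7 242.2]
lid [(0.68, array([259., 189., 371., 310.]))]
tool_mid [(0.77, array([240., 195., 252., 227.])), (0.56, array([214., 142., 224., 166.])), (0.47, array([242., 136., 254., 163.]))]
[(0.71, array([428., 308., 439., 324.]))]
```

The lid stands at about 50°: the network's box edge at column 371 / row 189 matches the 50° prediction, and the arm kinematics give 50.7°. It is still and gripped, and the tool is standing. Handing in.

```bash
python3 -c "
from rig import hand_in
print(hand_in())"
```

```text
the job is handed in; nothing more can be done
None
```

I handed the job in with the latch turned clear (about 1.5 rad), the tool standing released and upright on the bench, and the lid held still by the gripper at about 50°; the hand-in returned no verdict.

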